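Fit the fresh air filter through the grow box's dust flap

TASK

Fit the orange-knobbed air filter into the mushroom grow box: push it upright down through the yellow sprung flap in the lid until its collar sits flat on the black port frame, then let go so that it stays there holding the flap open. Lower it all the way in rather than dropping it, and leave the blue-knobbed filter standing where it is.

Things in the scene. Friction and masses are not known exactly. Their poses are not given: they have to be found in the camera images.
- filter_orange: Loose 0.25 kg air filter, upright, 138 mm tall. From the foot up: white and grey ribbed round body, 40 mm diameter with bevelled foot, 0 to 85 mm; grey round collar, 90 mm diameter, 85 to 93 mm; orange round knob to grip, 32 mm diameter, 93 to 138 mm. Origin: centre of the foot's underside; z up to the knob. Round: yaw is free.
- filter_blue: The spare filter, to be left alone: same shape, size and origin as the orange one but with a blue knob. It stands loose on the table near the orange one, in either order.
- port (a point): Centre of the port's top rim, 140 mm above the table; z up. Port: black square frame (116 mm, 15 mm high) on the clear lid (228 x 328 mm) of the fixed grow box, opening 60 x 60 mm, flap 5 mm below the rim, 99 mm free from rim down to the soil. x, y run along the frame's sides; flap hinge at the opening's +x edge; box centre 70 mm along -y.
- flap (a joint): Angle of the yellow flap (56 x 56 x 3 mm) in the port: 0 = shut and level, grows as it is pushed down into the box, at most 1.5 rad. A light spring shuts it by itself; under 1 N at the free edge opens it. A seated filter holds it open at about 1.2 to 1.5 rad.
Mind the look-alikes: they are no part of the job. What is shaped like the filter_orange but pink or red is not meant.

How it is judged:
By the outcome, as a careful person would: the job done as asked, in the order asked, and still so for the second after the job is handed in, with the robot touching nothing.
It also fails if it takes over 35 s, if anything falls off the work surface, if the arm or the gripper's body presses on something with over 40 N, if the wrist force passes 120 N, or if a joint passes its speed limit or range.

ROBOT

A 6-joint arm with a two-finger parallel gripper is mounted at the origin on the work surface. World frame = base frame: x ahead of the robot, y to its left, z up, the work surface at z = 0. Lengths are in m, angles in rad, forces in N, time in s.
With the tool pointing down it reaches from about 0.35 to 0.975 m from the base axis. Payload 4.9 kg.
Tool frame: the origin (TCP) lies on the centre line of the jaws, within the pads' length; the fingertips stand 8 mm ahead of it and the grasp point (between the pads) lies 11 mm behind it; z points along the fingers, y is the direction in which the jaws open and shut (so a half turn about z gives the same grasp; the last joint's range is limited). The gripper opens to 85 mm and grips with 20 to 120 N. Pads are 22 mm wide; open, the fingers measure 114 mm over their backs; the gripper's body (76 mm by 85 mm) begins 54 mm behind the grasp point. The pads swing forward as they close: fully open they stand 13 mm farther back than shut.
Start: joints at [-1.465, 0.053, 1.613, -0, 1.476, -0.119], TCP at [0.139, -0.609, 0.239] pointing down, gripper open.
Joint ranges: [-3.01, 3.01], [-1.01, 2.22], [0.06, 2.58], [-1.02, 4.17], [0.09, 2.62], [-3.14, 3.14]. Speed limits (rad/s): [2.57, 2.57, 3.14, 3.14, 3.14, 3.14].

INTERFACE

Orientations are given as a rotation vector (axis times angle).
In Python, from station import get_obs, get_image, calibration, finish_job gives the robot as it stands. The module is installed in compiled form; this text tells all that it offers.
- The arm moves only by the shell command python3 -m jog 'ROWS' [FORCE]. ROWS is JSON, a list of rows, each a list of 7 numbers: the shift along the tool's x, y, z in cm, then the turn, a rotation vector about the tool's x, y, z in rad, then the closure in counts, from 0 (fully open) to 255 (shut). In form: [[dx, dy, dz, ax, ay, az, jaw], ...]. A call has 1 to 8 rows; each row is the pose to reach, as a shift and turn from the pose measured when the call began, along the tool's axes at that moment; what a row does not reach only later rows make up. A row lasts 1/12 s, in which the tool goes at most 41.7 mm and 7.16 degrees, less where a joint would pass 70% of its speed; a pose out of reach is approached as far as the arm can. A call with a gripper value outside its range is refused whole. The fingers move at their own pace and stop on an object; FORCE is the grip in N (left out, the last holds). Time passes only in rows, so rows that repeat a pose let the fingers close. It gives the time, the measured TCP pose, the force and the opening at its end, in the units of the state.
- get_obs(): the state, without advancing time (a new reading comes with each control period).
- get_image(name): name is "side" or "top" or "wrist"; returns the picture (384x512x3 uint8, red, green, blue); there is no depth.
- calibration(name): a dict with "vfov" (degrees; the focal length in pixels is half the picture's height over the tangent of half this angle, whatever the lens; pixels are square), "cx", "cy" (the principal point, pixels), "R" (3x3) and "t" (3): a world point X has camera coordinates R X + t. Camera axes: x right, y down, z forward; pixel columns grow to the right and rows downward; lengths in m; the calibration is good to about 2 mm. A picture is of the moment at which its call begins: read the wrist's pose just before it. calibration takes no time and is no camera call; for the wrist camera it gives the pose at the moment of the call.
- finish_job(): hands the job in, once; it reports no verdict.
The state is a dict: "t": time; "q": joint angles; "dq": joint speeds; "effort": joint torques, N m; "tool_pos": TCP position; "tool_rot": TCP orientation; "contact_force": force on the tool from outside, world axes, zero at the start; "wrist_torque": the same for the moment, N m; "opening": finger opening in m.
Only numpy, scipy, OpenCV 4.12 (cv2) and the standard library are available. Lean on these libraries where they do the work, as an engineer would, in place of code of your own. Each camera call takes 0.05 s, during which the arm holds its last target. There are 200 camera calls.

## Working session

There is one attempt and no reset: what is moved stays moved. The work goes in short steps, Python scripts to look and compute and a shell command to move; the robot and the scene stay as the last step left them, time stands still between calls to the robot, and variables do not carry over. Pictures are saved under pics/ and viewed, about 8 in all and at most 12, crops included, and the job is handed in when it is done.

```bash
mkdir -p pics
python3 - <<'E'
from station import *
import cv2,numpy as np
o=get_obs();print({k:np.round(v,3) for k,v in o.items()})
for n in("side","top"):
    im=get_image(n);cv2.imwrite(f"pics/{n}0.png",im[...,::-1]);c=calibration(n);print(n,c)
E
```

```text
{'t': np.float64(0.0), 'q': array([-1.465,  0.053,  1.614, -0.   ,  1.476, -0.119]), 'dq': array([-0.001, -0.002, -0.003,  0.001,  0.002,  0.001]), 'effort': array([ 0.0000e+00, -3.9368e+01, -3.7017e+01, -0.0000e+00,  7.0000e-03,
       -0.0000e+00]), 'tool_pos': array([ 0.139, -0.609,  0.238]), 'tool_rot': array([-3.12 , -0.352,  0.   ]), 'contact_force': array([ 0.535, -0.447,  0.751]), 'wrist_torque': array([ 0.01 ,  0.015, -0.005]), 'opening': np.float64(0.086)}
side {'vfov': 56.58769429399479, 'cx': 257.19664678404894, 'cy': 194.81248063965805, 'R': array([[-0.96577755, -0.25894423,  0.01488671],
       [-0.19556462,  0.6892876 , -0.69759378],
       [ 0.17037667, -0.67663173, -0.71633882]]), 't': array([0.51016992, 0.08110481, 0.78795301])}
top {'vfov': 52.23885677969315, 'cx': 250.24448246071364, 'cy': 192.00555136560232, 'R': array([[ 0.00718478, -0.99944307,  0.03258725],
       [-0.99054376, -0.01157822, -0.1367077 ],
       [ 0.13700887, -0.03129688, -0.99007529]]), 't': array([0.0893423 , 0.48876202, 0.87160054])}
```

View pics/side0.png

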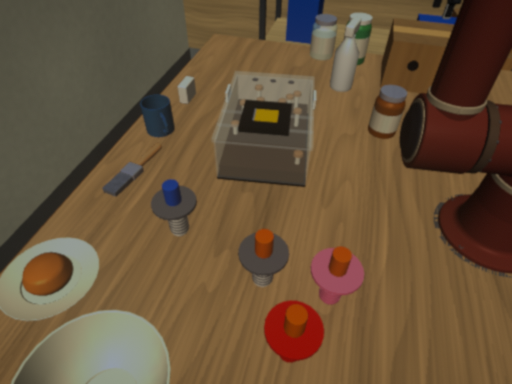

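View pics/top0.png

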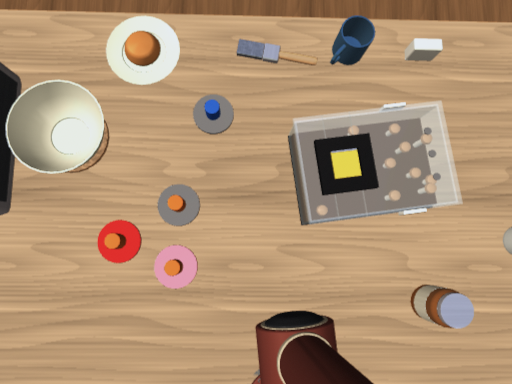

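The side view shows the grey-collared orange filter at (264,255), pink at (337,265), red at (295,325) and blue at (173,205). In the top view its knob is at (176,203) and the black port frame with the yellow flap is at (346,164).

```bash
cat > h.py <<'E'
import numpy as np,cv2
from station import *
def ray(c,u,v):
    f=192/np.tan(np.radians(c["vfov"]/2));R=np.array(c["R"]);t=np.array(c["t"])
    return -R.T@t, R.T@np.array([(u-c["cx"])/f,(v-c["cy"])/f,1])
def onz(c,u,v,z):
    o,d=ray(c,u,v);return o+d*(z-o[2])/d[2]
def proj(c,X):
    f=192/np.tan(np.radians(c["vfov"]/2));p=np.array(c["R"])@X+c["t"];return p[:2]/p[2]*f+[c["cx"],c["cy"]]
def blob(m,near):
    n,l,s,ce=cv2.connectedComponentsWithStats(m.astype(np.uint8))
    k=[i for i in range(1,n) if s[i,4]>25]
    i=min(k,key=lambda i:np.hypot(*(ce[i]-near)));return l==i,ce[i],s[i]
def ell(mask):
    cs,_=cv2.findContours(mask.astype(np.uint8),cv2.RETR_EXTERNAL,cv2.CHAIN_APPROX_NONE)
    return cv2.fitEllipse(max(cs,key=cv2.contourArea))
def rect(m):
    cs,_=cv2.findContours(m.astype(np.uint8),cv2.RETR_EXTERNAL,cv2.CHAIN_APPROX_NONE)
    return cv2.approxPolyDP(cv2.convexHull(max(cs,key=cv2.contourArea)),6,True)[:,0]
E
python3 - <<'E'
from h import *
for n,pc,pk,pb in(("top",(179,205),(346,164),(213,114)),("side",(262,256),(265,116),(174,202))):
    im=cv2.imread(f"pics/{n}0.png");hsv=cv2.cvtColor(im,cv2.COLOR_BGR2HSV);c=calibration(n)
    H,S,V=[hsv[...,i].astype(int) for i in range(3)]
    print(n,"px",hsv[pc[1],pc[0]-12],hsv[pk[1],pk[0]],hsv[pk[1],pk[0]-18])
    for name,p in(("orange",pc),("blue",pb)):
        g=(S<60)&(V>50)&(V<140);y,x=np.mgrid[:384,:512]
        near=np.hypot(x-p[0],y-p[1])<32
        kn=(S>150)&near
        m,ce,s=blob(((g|kn)&near),p);e=ell(m)
        k=ell(blob(kn,p)[0])
        print(name,"collar",np.round(e[0],1),np.round(e[1],1),onz(c,*e[0],.092).round(4),"knob",np.round(k[0],1),onz(c,*k[0],.125).round(4))
    b=(V<60)|((H>20)&(H<35)&(S>150)&(V>120)); b&=np.hypot(x-pk[0],y-pk[1])<50
    r=rect(blob(b,pk)[0]); P=np.array([onz(c,*q,.14) for q in r]);print("frame",r.tolist(),P.round(4).tolist(),P.mean(0).round(4))
    yl=(H>20)&(H<35)&(S>180)&(V>120); m,ce,s=blob(yl,pk);r=rect(m);P=np.array([onz(c,*q,.135) for q in r]);print("flap",s,P.round(4).tolist(),onz(c,*ce,.135).round(4))
E
```

```text
top px [ 12  61 150] [ 27 167 229] [ 0  0 24]
orange collar [178.4 204.8] [39.8 40.9] [0.4503 0.2488 0.092 ] knob [176.  202.8] [0.4509 0.2488 0.125 ]
blue collar [213.  113.9] [38.1 38.8] [0.6526 0.1793 0.092 ] knob [211.9 108.9] [0.6521 0.1797 0.125 ]
frame [[368, 134], [377, 187], [322, 194], [314, 141]] [[0.5984, -0.1484, 0.14], [0.4864, -0.1632, 0.14], [0.4706, -0.0492, 0.14], [0.5815, -0.0344, 0.14]] [ 0.5342 -0.0988  0.14  ]Traceback (most recent call last):
  File "<stdin>", line 15, in <module>
  File "h.py", line 13, in blob
    i=min(k,key=lambda i:np.hypot(*(ce[i]-near)));return l==i,ce[i],s[i]
ValueError: min() iterable argument is empty
```

```bash
cat > go.py <<'E'
import sys
from h import *
from scipy.spatial.transform import Rotation as Ro
o=get_obs();R=Ro.from_rotvec(o["tool_rot"]).as_matrix();p=np.array(o["tool_pos"])
print("t",o["t"].round(2),"p",p.round(4),"zaxis",R[:,2].round(4),"yaxis",R[:,1].round(3),"F",np.round(o["contact_force"],1),"open",o["opening"].round(4))
a=np.array(eval("["+sys.argv[1]+"]")).reshape(-1,3) if len(sys.argv)>1 else []
# turn (tool axes) that makes the tool point straight down, yaw kept
y=R[:,1]*[1,1,0];y/=np.linalg.norm(y);z=np.array([0,0,-1.]);D=np.c_[np.cross(y,z),y,z]
print("level turn",Ro.from_matrix(R.T@D).as_rotvec().round(4))
for w in a: print(w,"shift cm",((w-p)@R*100).round(2))
E
python3 go.py "0.43,-0.2,0.28, 0.4505,0.2488,0.26"
```

```text
Traceback (most recent call last):
  File "go.py", line 5, in <module>
    print("t",o["t"].round(2),"p",p.round(4),"zaxis",R[:,2].round(4),"yaxis",R[:,1].round(3),"F",np.round(o["contact_force"],1),"open",o["opening"].round(4))
              ^^^^^^^^^^^^
AttributeError: 'float' object has no attribute 'round'
```

```bash
sed -i 's/o\["t"\].round(2)/round(float(o["t"]),2)/; s/o\["opening"\].round(4)/round(float(o["opening"]),4)/' go.py
python3 go.py "0.43,-0.2,0.28, 0.4505,0.2488,0.26"
```

```text
t 0.1 p [ 0.1393 -0.6087  0.2382] zaxis [-2.0e-04  1.9e-03 -1.0e+00] yaxis [ 0.223 -0.975 -0.002] F [0.3 0.3 1. ] open 0.0858
level turn [-0.0019 -0.0002 -0.    ]
[ 0.43 -0.2   0.28] shift cm [ 37.45 -33.37  -4.11]
[0.4505 0.2488 0.26  ] shift cm [ 49.46 -76.66  -2.03]
```

```bash
python3 -m jog '[[37.5,-33.5,-4,0,0,0,0],[37.5,-33.5,-4,0,0,0,0],[37.5,-33.5,-4,0,0,0,0],[37.5,-33.5,-4,0,0,0,0],[37.5,-33.5,-4,0,0,0,0],[37.5,-33.5,-4,0,0,0,0],[37.5,-33.5,-4,0,0,0,0],[37.5,-33.5,-4,0,0,0,0]]' 60; python3 go.py "0.43,-0.2,0.28, 0.4505,0.2488,0.26"
```

```text
t: 0.77
tool_pos: [0.3319, -0.3361, 0.2651]
tool_rot: [-3.12, -0.351, 0.0]
contact_force: [-0.1, -0.8, 0.6]
opening: 0.0857
t 0.77 p [ 0.3319 -0.3361  0.2651] zaxis [-3.0e-04  2.2e-03 -1.0e+00] yaxis [ 0.222 -0.975 -0.002] F [-0.1 -0.8  0.6] open 0.0857
level turn [-0.0022 -0.0002 -0.    ]
[ 0.43 -0.2   0.28] shift cm [ 12.59 -11.09  -1.46]
[0.4505 0.2488 0.26  ] shift cm [ 24.57 -54.39   0.64]
```

```bash
python3 -m jog '[[12,-18,-1,0,0,0,0],[24.5,-54.5,0,0,0,0,0],[24.5,-54.5,0,0,0,0,0],[24.5,-54.5,0,0,0,0,0],[24.5,-54.5,0,0,0,0,0],[24.5,-54.5,0,0,0,0,0],[24.5,-54.5,0,0,0,0,0],[24.5,-54.5,0,0,0,0,0]]'; python3 go.py "0.4505,0.2488,0.26"
```

```text
t: 1.43
tool_pos: [0.3998, -0.0105, 0.2666]
tool_rot: [-3.12, -0.351, -0.001]
contact_force: [0.6, -0.8, 0.6]
opening: 0.0853
t 1.43 p [ 0.3998 -0.0105  0.2666] zaxis [ 3.0e-04  2.1e-03 -1.0e+00] yaxis [ 0.222 -0.975 -0.002] F [ 0.6 -0.8  0.6] open 0.0853
level turn [-0.002  -0.0007 -0.    ]
[0.4505 0.2488 0.26  ] shift cm [ 10.7  -24.16   0.72]
```

```bash
python3 -m jog '[[10.7,-24.2,0.7,-0.002,0,0,0],[10.7,-24.2,0.7,-0.002,0,0,0],[10.7,-24.2,0.7,-0.002,0,0,0],[10.7,-24.2,0.7,-0.002,0,0,0],[10.7,-24.2,0.7,-0.002,0,0,0],[10.7,-24.2,0.7,-0.002,0,0,0],[10.7,-24.2,0.7,-0.002,0,0,0],[10.7,-24.2,0.7,-0.002,0,0,0]]'; python3 go.py "0.4505,0.2488,0.26"
python3 - <<'E'
from h import *
c=calibration("wrist");im=get_image("wrist");cv2.imwrite("pics/w1.png",im[...,::-1])
print(c["vfov"],proj(c,np.array([.4505,.2488,.138])))
E
```

```text
t: 2.1
tool_pos: [0.4499, 0.2522, 0.2591]
tool_rot: [-3.121, -0.358, 0.002]
contact_force: [-1.5, -0.6, -0.5]
opening: 0.0855
t 2.1 p [0.4499 0.2522 0.2591] zaxis [-1.3e-03  2.0e-04 -1.0e+00] yaxis [ 0.227 -0.974 -0.001] F [-1.5 -0.6 -0.5] open 0.0855
level turn [-0.0005  0.0012  0.    ]
[0.4505 0.2488 0.26  ] shift cm [-0.02  0.35 -0.09]
62.888757604942676 [258.91421337 185.08203298]
```

View pics/w1.png

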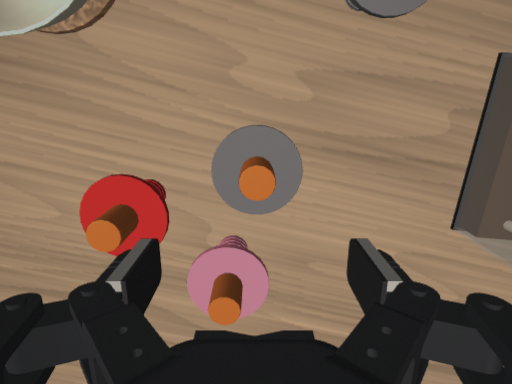

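The wrist view shows the orange knob top at about (258,182) on its grey collar at (257,169), which agrees with the prediction of (259,185). The pink and red copies are lower left.

```bash
python3 - <<'E'
from h import *
c=calibration("wrist");im=cv2.imread("pics/w1.png");hsv=cv2.cvtColor(im,cv2.COLOR_BGR2HSV)
H,S,V=[hsv[...,i].astype(int) for i in range(3)];y,x=np.mgrid[:384,:512]
near=np.hypot(x-257,y-169)<52
m=blob(((S<45)|(S>190))&near&(V>60),(257,169))[0];e=ell(m);print(e,onz(c,*e[0],.0925))
top=blob(near&(S>180)&(V>170),(258,182))[0];e=ell(top);print(e,onz(c,*e[0],.138))
E
python3 go.py "0.4505,0.2488,0.108"
```

```text
((256.43304443359375, 169.38323974609375), (88.1827621459961, 89.85486602783203), 90.74208068847656) [0.45366425 0.2493172  0.0925    ]
((256.85455322265625, 182.48818969726562), (33.25312042236328, 34.68626403808594), 97.3984603881836) [0.45225427 0.24903993 0.138     ]
t 2.15 p [0.4498 0.2504 0.2593] zaxis [-0.0012 -0.001  -1.    ] yaxis [ 0.225 -0.974  0.001] F [-0.  -1.1 -0.2] open 0.0854
level turn [ 0.0007  0.0014 -0.    ]
[0.4505 0.2488 0.108 ] shift cm [ 0.05  0.16 15.13]
```

```bash
python3 -m jog '[[0.2,0.2,3,0,0.001,0,0],[0.2,0.2,6,0,0.001,0,0],[0.2,0.2,9,0,0.001,0,0],[0.2,0.2,12,0,0.001,0,0],[0.2,0.2,14,0,0.001,0,0],[0.2,0.2,15.1,0,0.001,0,0],[0.2,0.2,15.1,0,0.001,0,0],[0.2,0.2,15.1,0,0.001,0,0]]'; python3 go.py "0.452,0.249,0.108"
```

```text
t: 2.82
tool_pos: [0.4522, 0.248, 0.1086]
tool_rot: [3.121, 0.354, -0.001]
contact_force: [0.3, 0.8, 1.0]
opening: 0.0856
t 2.82 p [0.4522 0.248  0.1086] zaxis [-4.e-04 -9.e-04 -1.e+00] yaxis [ 0.224 -0.975  0.001] F [0.3 0.8 1. ] open 0.0856
level turn [ 0.0008  0.0005 -0.    ]
[0.452 0.249 0.108] shift cm [ 0.   -0.11  0.06]
```

```bash
python3 -m jog '[[0,-0.1,0,0,0,0,255],[0,-0.1,0,0,0,0,255],[0,-0.1,0,0,0,0,255],[0,-0.1,0,0,0,0,255],[0,-0.1,0,0,0,0,255],[0,-0.1,0,0,0,0,255],[0,-0.1,0,0,0,0,255],[0,-0.1,0,0,0,0,255]]' 60; python3 go.py "0.452,0.249,0.29"
```

```text
t: 3.48
tool_pos: [0.4528, 0.2494, 0.1098]
tool_rot: [3.121, 0.354, 0.002]
contact_force: [-1.1, -0.1, 6.1]
opening: 0.031
t 3.48 p [0.4528 0.2494 0.1098] zaxis [ 1.5e-03  1.0e-04 -1.0e+00] yaxis [ 0.224 -0.975  0.   ] F [-1.1 -0.1  6.1] open 0.031
level turn [ 0.0003 -0.0015  0.    ]
[0.452 0.249 0.29 ] shift cm [ -0.06   0.03 -18.02]
```

```bash
python3 -m jog '[[0,0,-1,0,0,0,255],[0,0,-3,0,0,0,255],[0,0,-6,0,0,0,255],[0,0,-9,0,0,0,255],[0,0,-12,0,0,0,255],[0,0,-15,0,0,0,255],[0,0,-18,0,0,0,255],[0,0,-18,0,0,0,255]]'; python3 go.py "0.532,-0.099,0.29"
```

```text
t: 4.15
tool_pos: [0.4547, 0.2502, 0.2972]
tool_rot: [-3.119, -0.354, -0.019]
contact_force: [0.1, 0.2, -0.8]
opening: 0.0308
t 4.15 p [0.4547 0.2502 0.2972] zaxis [ 0.0119  0.0037 -0.9999] yaxis [ 0.224 -0.975 -0.001] F [ 0.1  0.2 -0.8] open 0.0308
level turn [-0.0009 -0.0124 -0.    ]
[ 0.532 -0.099  0.29 ] shift cm [-0.3  35.77  0.68]
```

```bash
python3 -m jog '[[0,3,0,0,-0.012,0,255],[0,7,0,0,-0.012,0,255],[0,11,0,0,-0.012,0,255],[0,15,0,0,-0.012,0,255],[-0.1,19,0,0,-0.012,0,255],[-0.2,23,0,0,-0.012,0,255],[-0.3,27,0,0,-0.012,0,255],[-0.3,31,0,0,-0.012,0,255]]'; python3 -m jog '[[-0.3,3,0,0,0,0,255],[-0.3,3.5,0,0,0,0,255],[-0.3,3.5,0,0,0,0,255]]'; python3 go.py "0.532,-0.099,0.29"
python3 - <<'E'
from h import *
for n in("side","top"): cv2.imwrite(f"pics/{n}1.png",get_image(n)[...,::-1])
a=cv2.imread("pics/side1.png")[60:360,140:400] if 0 else cv2.imread("pics/side1.png")[20:220,150:400]
b=cv2.imread("pics/side0.png")[70:190,200:330]
cv2.imwrite("pics/s1.png",cv2.resize(a,None,fx=3,fy=3)[:600,:750])
E
```

```text
t: 4.82
tool_pos: [0.5203, -0.0544, 0.2949]
tool_rot: [-3.12, -0.354, 0.004]
contact_force: [1.2, 1.0, -2.7]
opening: 0.0306
t: 5.07
tool_pos: [0.5244, -0.0908, 0.2925]
tool_rot: [-3.119, -0.348, 0.01]
contact_force: [0.2, 1.1, -1.6]
opening: 0.0309
t 5.07 p [ 0.5244 -0.0908  0.2925] zaxis [-0.0064  0.0027 -1.    ] yaxis [ 0.22  -0.975 -0.004] F [ 0.2  1.1 -1.6] open 0.0309
level turn [-0.0041  0.0057  0.    ]
[ 0.532 -0.099  0.29 ] shift cm [0.56 0.97 0.25]
```

View pics/s1.png

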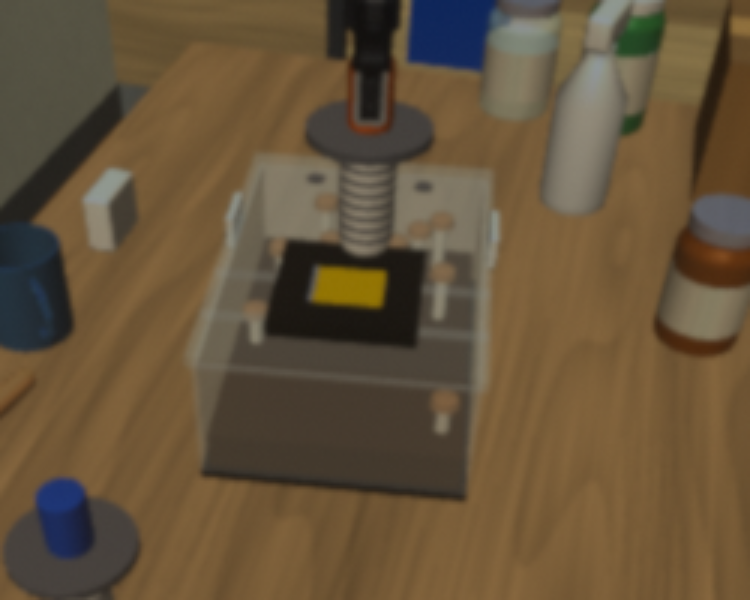

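The filter hangs upright in the jaws, with its collar at crop (370,130) and foot at (365,245) above the port frame at (347,292). Next I get the port from the side view and the held collar's offset from the TCP.

Run:
```python
from h import *
im=cv2.imread("pics/side0.png");hsv=cv2.cvtColor(im,cv2.COLOR_BGR2HSV);c=calibration("side")
H,S,V=[hsv[...,i].astype(int) for i in range(3)];y,x=np.mgrid[:384,:512]
print(hsv[116,266],hsv[116,246])
m=((V<55)|((H>18)&(H<38)&(S>150)))&(np.abs(x-266)<34)&(np.abs(y-117)<24)
m=cv2.morphologyEx(m.astype(np.uint8),cv2.MORPH_OPEN,np.ones((3,3)))
r=rect(blob(m,(266,117))[0]);print(r.tolist())
for q in r: print(onz(c,*q,.14).round(4))
# predicted corners from top estimate
for C in((.534,-.099),):
    ex=np.array([np.cos(.135),np.sin(.135)])*.058;ey=np.array([-ex[1],ex[0]])
    for a,b in((1,1),(1,-1),(-1,-1),(-1,1)): print("pred",proj(c,np.r_[np.array(C)+a*ex+b*ey,.14]).round(1))
# held collar, side
im=cv2.imread("pics/side1.png");hsv=cv2.cvtColor(im,cv2.COLOR_BGR2HSV);S,V=hsv[...,1].astype(int),hsv[...,2]
m=(S<60)&(V>50)&(V<130)&(np.abs(x-273)<24)&(np.abs(y-63.5)<10)
e=ell(blob(m,(273,64))[0]);print("collar",e)
p=get_obs()["tool_pos"];zc=p[2]-.109+.092
print(onz(c,*e[0],zc).round(4),"tcp",np.round(p,4),"pred",proj(c,np.r_[p[:2],zc]))
```

```text
[ 24 250 151] [18 85 30]
[[246, 101], [290, 104], [288, 134], [239, 131]]
[ 0.5981 -0.145   0.14  ]
[ 0.49   -0.1624  0.14  ]
[ 0.4699 -0.0391  0.14  ]
[ 0.5779 -0.0195  0.14  ]
pred [238.4 127. ]
pred [246.  100.2]
pred [292.4 104. ]
pred [289.4 131.5]
collar ((272.5080261230469, 63.81989669799805), (19.418664932250977, 39.71521759033203), 89.88648986816406)
[ 0.5215 -0.0807  0.2764] tcp [ 0.5246 -0.0885  0.2934] pred [271.94553586  61.96014741]
```

```bash
python3 go.py "0.531,-0.0994,0.285"
```

```text
t 5.17 p [ 0.5246 -0.0885  0.2934] zaxis [-0.005  0.003 -1.   ] yaxis [ 0.224 -0.975 -0.004] F [-0.1 -0.3 -1.9] open 0.0302
level turn [-0.0041  0.0042  0.    ]
[ 0.531  -0.0994  0.285 ] shift cm [0.38 1.21 0.84]
```

```bash
python3 -m jog '[[0.4,1.2,0.5,-0.004,0.004,0,255],[0.4,1.2,0.8,-0.004,0.004,0,255],[0.4,1.2,0.8,-0.004,0.004,0,255],[0.4,1.2,0.8,-0.004,0.004,0,255]]'; python3 go.py "0.531,-0.0994,0.24"
```

```text
t: 5.5
tool_pos: [0.5309, -0.0985, 0.2846]
tool_rot: [-3.121, -0.356, 0.002]
contact_force: [0.7, -0.4, -2.9]
opening: 0.0307
t 5.5 p [ 0.5309 -0.0985  0.2846] zaxis [-1.5e-03  7.0e-04 -1.0e+00] yaxis [ 0.225 -0.974 -0.001] F [ 0.7 -0.4 -2.9] open 0.0307
level turn [-0.001   0.0013  0.    ]
[ 0.531  -0.0994  0.24  ] shift cm [-0.    0.1   4.46]
```

```bash
python3 -m jog '[[0,0.1,1,0,0.001,0,255],[0,0.1,2,0,0.001,0,255],[0,0.1,3,0,0.001,0,255],[0,0.1,4,0,0.001,0,255],[0,0.1,5,0,0.001,0,255],[0,0.1,6,0,0.001,0,255],[0,0.1,6,0,0.001,0,255]]'; python3 go.py "0.531,-0.0994,0.164"
python3 - <<'E'
from h import *
cv2.imwrite("pics/s2.png",cv2.resize(get_image("side")[40:200,190:350,::-1],None,fx=3.5,fy=3.5))
E
```

```text
t: 6.08
tool_pos: [0.5295, -0.099, 0.2212]
tool_rot: [-3.118, -0.355, 0.008]
contact_force: [-1.0, -0.2, -2.9]
opening: 0.0305
t 6.08 p [ 0.5295 -0.099   0.2212] zaxis [-0.0056  0.0024 -1.    ] yaxis [ 0.225 -0.974 -0.004] F [-1.  -0.2 -2.9] open 0.0305
level turn [-0.0036  0.0049  0.    ]
[ 0.531  -0.0994  0.164 ] shift cm [0.16 0.1  5.72]
```

View pics/s2.png

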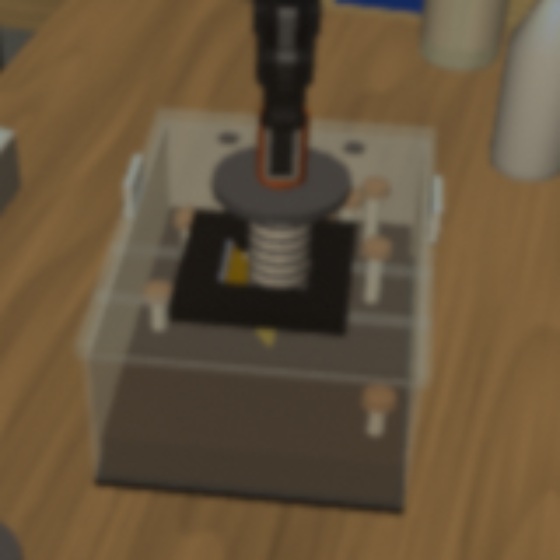

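The body is inside the opening at (278,265) with the flap tipping into the box, and the side forces are small. I lower it on.

```bash
python3 -m jog '[[0.1,0.1,1,-0.003,0.005,0,255],[0.1,0.1,2,-0.003,0.005,0,255],[0.1,0.1,3,-0.003,0.005,0,255],[0.1,0.1,4,-0.003,0.005,0,255],[0.1,0.1,4.7,-0.003,0.005,0,255],[0.1,0.1,5,-0.003,0.005,0,255],[0.1,0.1,5,-0.003,0.005,0,255]]'; python3 go.py "0.531,-0.0994,0.164"
```

```text
t: 6.72
tool_pos: [0.5302, -0.0995, 0.171]
tool_rot: [-3.12, -0.356, 0.001]
contact_force: [-0.5, -0.5, -3.1]
opening: 0.0306
t 6.72 p [ 0.5302 -0.0995  0.171 ] zaxis [-9.e-04  9.e-04 -1.e+00] yaxis [ 0.225 -0.974 -0.001] F [-0.5 -0.5 -3.1] open 0.0306
level turn [-0.0011  0.0007  0.    ]
[ 0.531  -0.0994  0.164 ] shift cm [0.08 0.   0.7 ]
```

```bash
python3 -m jog '[[0.1,0,0.2,0,0.001,0,255],[0.1,0,0.4,0,0.001,0,255],[0.1,0,0.55,0,0.001,0,255],[0.1,0,0.55,0,0.001,0,255],[0.1,0,0.55,0,0.001,0,255]]'; python3 go.py "0.531,-0.0994,0.164"
```

```text
t: 7.13
tool_pos: [0.5312, -0.0993, 0.1656]
tool_rot: [-3.12, -0.356, -0.0]
contact_force: [-0.6, -0.2, -3.2]
opening: 0.0306
t 7.13 p [ 0.5312 -0.0993  0.1656] zaxis [ 2.0e-04  1.1e-03 -1.0e+00] yaxis [ 0.225 -0.974 -0.001] F [-0.6 -0.2 -3.2] open 0.0306
level turn [-0.001  -0.0004 -0.    ]
[ 0.531  -0.0994  0.164 ] shift cm [-0.03  0.    0.16]
```

```bash
python3 -m jog '[[0,0,0.1,0,0,0,255],[0,0,0.15,0,0,0,255],[0,0,0.2,0,0,0,255],[0,0,0.2,0,0,0,255]]'; python3 go.py
```

```text
t: 7.47
tool_pos: [0.5316, -0.0994, 0.165]
tool_rot: [-3.121, -0.356, -0.002]
contact_force: [-4.2, 1.7, 6.0]
opening: 0.031
t 7.47 p [ 0.5316 -0.0994  0.165 ] zaxis [ 1.e-03  8.e-04 -1.e+00] yaxis [ 0.225 -0.974 -0.001] F [-4.2  1.7  6. ] open 0.031
level turn [-0.0006 -0.0012 -0.    ]
```

Contact came at TCP z 0.165, as expected for a seated collar (force change +9 N). I check the seat before letting go.

```bash
python3 -m jog '[[0,0,0.03,0,0,0,255],[0,0,0.05,0,0,0,255]]'; python3 go.py
python3 - <<'E'
from h import *
a=get_image("side")[60:180,200:340,::-1];b=get_image("top")[100:220,280:420,::-1]
cv2.imwrite("pics/s3.png",cv2.resize(np.hstack([a,b]),None,fx=2.8,fy=2.8))
E
```

```text
t: 7.63
tool_pos: [0.5319, -0.0994, 0.165]
tool_rot: [-3.121, -0.356, -0.003]
contact_force: [-2.7, 1.1, 4.0]
opening: 0.0308
t 7.63 p [ 0.5319 -0.0994  0.165 ] zaxis [ 1.9e-03  5.0e-04 -1.0e+00] yaxis [ 0.225 -0.974 -0.   ] F [-2.7  1.1  4. ] open 0.0308
level turn [-0.0001 -0.002  -0.    ]
```

View pics/s3.png

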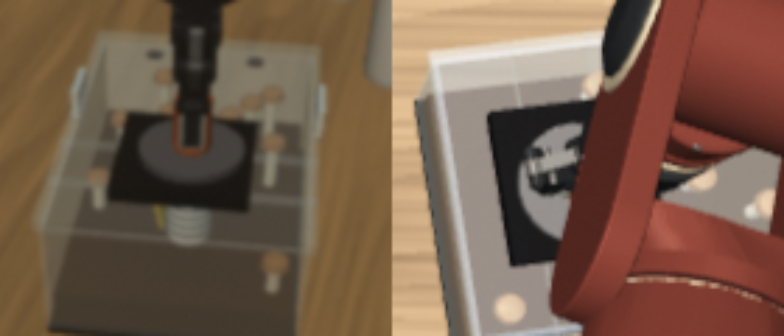

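The side view shows the collar at (192,152) flat on the frame, the body inside and the flap hanging beside it. Now I release and retreat straight up.

```bash
python3 -m jog '[[0,0,0,0,0,0,150],[0,0,0,0,0,0,100],[0,0,0,0,0,0,0],[0,0,0,0,0,0,0],[0,0,0,0,0,0,0],[0,0,0,0,0,0,0],[0,0,0,0,0,0,0],[0,0,0,0,0,0,0]]'; python3 -m jog '[[0,0,-0.5,0,0,0,0],[0,0,-1.5,0,0,0,0],[0,0,-3,0,0,0,0],[0,0,-6,0,0,0,0],[0,0,-9,0,0,0,0],[0,0,-12,0,0,0,0],[0,0,-14,0,0,0,0],[0,0,-14,0,0,0,0]]'; python3 go.py
python3 - <<'E'
from h import *
s=get_image("side");a=s[60:180,200:340,::-1];b=get_image("wrist")[:,:,::-1]
cv2.imwrite("pics/s4.png",np.hstack([cv2.resize(a,(400,343)),cv2.resize(b,(400,300))[:300] if 0 else cv2.resize(b,(400,343))]))
cv2.imwrite("pics/side4.png",s[...,::-1])
E
```

```text
t: 8.4
tool_pos: [0.5319, -0.0994, 0.1649]
tool_rot: [-3.121, -0.356, -0.003]
contact_force: [0.1, -0.1, -0.4]
opening: 0.0857
t: 9.07
tool_pos: [0.5339, -0.1002, 0.3128]
tool_rot: [3.117, 0.355, 0.02]
contact_force: [0.2, -0.4, 1.5]
opening: 0.0855
t 9.07 p [ 0.5339 -0.1002  0.3128] zaxis [ 0.013  -0.0031 -0.9999] yaxis [ 0.225 -0.974  0.006] F [ 0.2 -0.4  1.5] open 0.0855
level turn [ 0.006 -0.012  0.   ]
```

View pics/s4.png

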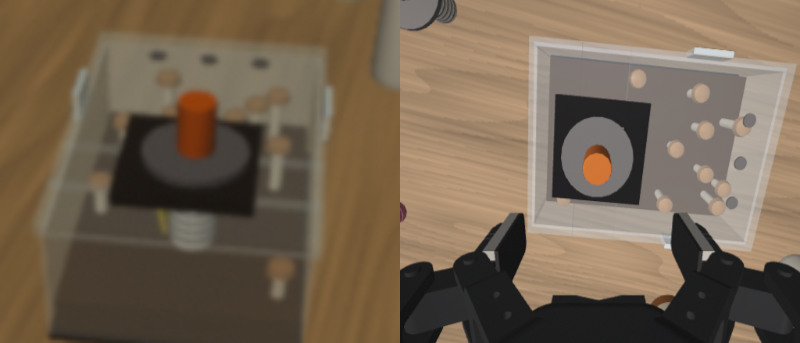

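The filter stands upright at (197,125) with its collar flat on the frame and the flap held open. The gripper is clear. I check that the blue filter hasn't moved, then hand in.

Run:
```python
from h import *
a,b=[cv2.imread(f"pics/side{i}.png").astype(int)[170:245,140:205] for i in(0,4)]
print("blue diff mean/max",abs(a-b).mean(),abs(a-b).max(), get_obs()["dq"].round(3))
finish_job()
```

```text
blue diff mean/max 3.1982905982905985 7 [-0.001  0.025  0.056  0.    -0.002 -0.001]
the job is handed in; nothing more can be done
```

I fitted the orange-knobbed filter into the port and handed the job in at about 9.2 s of the 35 s allowed.

- **Insertion:** I gripped the filter by its knob and lowered it upright through the flap. Its collar touched the frame at TCP height 0.165 m, where a seated collar should be. The force change at contact was about 9 N. I then opened the jaws and backed straight up.
- **Last checks:** The final side and wrist pictures show the collar flat on the black frame, the body inside, the flap held open and the gripper about 15 cm clear. I judged the flap open by eye and did not measure its angle.
- **Blue filter:** It stands where it was. The before and after pictures of it differ only at noise level.
- **Disagreements:** The side view gave no clean second fix on the port, because the frame's front face blurred its lower edge. The edges that were clear agreed with the top view to 1–2 pixels. No checks failed.

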